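# Complete the row of storage boxes on the desk rack

## Task

Complete the row on the low wooden rack: put the loose storage box from the table and the one from the open white carton into the gap between the two boxes standing there, so that all four stand upright side by side, stepping down in height from the tallest at one end to the shortest at the other. Their narrow faces should be in line along the rack's front and back edges, with no gap between neighbours wide enough to put a finger in. Set the boxes down rather than dropping them, leave the two boxes already on the rack in their places, and do not disturb the coin tray, the loupe or the glasses case.

Things in the scene. Friction and masses are not known exactly. Their poses are not given: they have to be found in the camera images.
- rack: Fixed low dark-wood rack: board 70 mm deep (its x), 182 long (its y), top 30 mm above the table; at each end a panel 8 mm thick, 90 high from the table; no back or roof. Boxes stand in the middle of its depth (5 mm of board shows before and behind). Origin: centre of its underside, on the table. Place and yaw vary.
- tallest: Upright brown board box, 60 mm deep (its x), 40 thick (its y), 112 tall, about 0.2 kg; half-turn alike, label and finger hole on both narrow faces. Origin: centre of its underside. Stands on the rack at one end of the row (which end varies), about 67 mm from the rack's centre along y. Leave it there.
- shortest: Upright brown board box, 60 mm deep (its x), 40 thick (its y), 70 tall, about 0.2 kg; half-turn alike, label and finger hole on both narrow faces. Origin: centre of its underside. Stands at the other end of the row; the gap from it to the tallest is 80 mm (the two missing boxes) plus 12 to 16 mm. Leave it there.
- taller_loose: Upright brown board box, 60 mm deep (its x), 40 thick (its y), 98 tall, about 0.2 kg; half-turn alike, label and finger hole on both narrow faces. Origin: centre of its underside. Stands alone on the table, turned up to 35 degrees. Belongs next to the tallest.
- shorter_loose: Upright brown board box, 60 mm deep (its x), 40 thick (its y), 84 tall, about 0.2 kg; half-turn alike, label and finger hole on both narrow faces. Origin: centre of its underside. Stands in the carton on its floor, narrow faces close to the long walls: there take it across its 40 mm, in the row only across its 60 mm, so set it down between. Belongs next to the shortest.
- carton: Fixed open-topped white carton, outside 76 (its x) x 172 (its y) x 86 mm high, walls and floor 4 mm, holding one box near its middle (top 2 mm above the rim) with 50 mm or more free on both sides of it along y. Origin: centre of its underside. The table in front of the robot, before the rack, is free for setting a box down.
- coin_tray: Bystander: flat dark-wood tray of coins, 140 (its x) x 176 x 12 mm, 0.5 kg. Origin at the centre of its underside.
- loupe: Bystander: small black eyeglass loupe, 38 mm across and 38 mm tall. Origin at the centre of its underside.
- glasses_case: Bystander: black glasses case, 160 (its x) x 60 x 34 mm. Origin at the centre of its underside.
There are look-alikes about, which are no part of the job. What is shaped like the taller_loose but purple is not meant.

How it is judged (in metres and radians):
At the end, for the whole second after the job is handed in: All four boxes at rest on the rack board (within 4 mm), upright (3.4 deg), square to the rack (5.7 deg), within 8 mm of mid depth, in the order tallest, taller loose, shorter loose, shortest, neighbours' centres under 53 mm apart (x of tallest in the frame of rack between -0.008 and 0.008 m and z of tallest in the frame of rack between 0.026 and 0.034 m and angle between each of tallest, taller_loose, shorter_loose, shortest's own z axis and vertical below 0.06 rad and angle between the x axis of each of tallest, taller_loose, shorter_loose, shortest and the x axis of rack, either way round below 0.1 rad and linear speed of each of tallest, taller_loose, shorter_loose, shortest below 0.01 m/s and x of taller_loose in the frame of rack between -0.008 and 0.008 m and z of taller_loose in the frame of rack between 0.026 and 0.034 m and x of shorter_loose in the frame of rack between -0.008 and 0.008 m and z of shorter_loose in the frame of rack between 0.026 and 0.034 m and x of shortest in the frame of rack between -0.008 and 0.008 m and z of shortest in the frame of rack between 0.026 and 0.034 m and horizontal distance between tallest and taller_loose below 0.053 m and horizontal distance between taller_loose and shorter_loose below 0.053 m and horizontal distance between shorter_loose and shortest below 0.053 m); the robot touches nothing.
It fails at once if a box already on the rack is shifted more than 20 mm or tipped (distance of any of tallest, shortest from where it was at the start of the episode above 0.02 m or angle between any of tallest, shortest's own z axis and vertical above 0.35 rad).
It fails at once if the coin tray, the loupe or the glasses case is shifted more than 25 mm (distance of any of coin_tray, loupe, glasses_case from where it was at the start of the episode above 0.025 m).
It fails at once if a loose box is dropped: falls free, touching nothing, with its foot more than 22 mm above the rack's board ((height (world z) of taller_loose above 0.052 m and contact force between taller_loose and anything else below 0.02 N) or (height (world z) of shorter_loose above 0.052 m and contact force between shorter_loose and anything else below 0.02 N)).
It also fails if it takes over 66 s, if anything falls off the work surface, if the arm or the gripper's body presses on something with over 40 N, if the wrist force passes 120 N, or if a joint passes its speed limit or range.

## Robot

A 6-joint arm with a two-finger parallel gripper is mounted at the origin on the work surface. World frame = base frame: x ahead of the robot, y to its left, z up, the work surface at z = 0. Lengths are in mm, angles in degrees, forces in N, time in s.
With the tool pointing down it reaches from about 350 to 850 mm from the base axis. Payload 8.1 kg.
Tool frame: the origin (TCP) lies at the centre of the arm's flange, where the gripper is bolted on; the fingertips stand 173 mm ahead of it and the grasp point (between the pads) lies 155 mm ahead of it; z points along the fingers, y is the line along which they close (so a half turn about z gives the same grasp; the last joint's range is limited). The gripper opens to 85 mm and grips with 20 to 120 N. Pads are 22 mm wide; open, the fingers measure 114 mm over their backs; the gripper's body (76 mm by 85 mm) begins 54 mm behind the grasp point. The pads swing forward as they close: fully open they stand 13 mm farther back than shut.
Start: joints at [70.222, 7.471, 85.268, -0, 87.261, -4.893], TCP at [154.111, 579.876, 404.692] pointing down, gripper open.
Joint ranges: [-169.43, 169.43], [-51.17, 129.36], [1.28, 143.12], [-76.62, 256.62], [0, 156.53], [-152.29, 152.29]. Speed limits (degrees/s): [136.94, 136.94, 159.86, 180, 180, 180].

## Interface

Orientations are given as [roll, pitch, yaw] about the fixed x, y, z axes, in that order (R = Rz(yaw) Ry(pitch) Rx(roll)).
In Python, from bench import * gives the robot as it stands.
- The arm moves only by the shell command python3 -m jog 'ROWS' [FORCE]. ROWS is text: rows parted by semicolons, each of 7 numbers parted by spaces: the shift along the tool's x, y, z scaled (see below), then the turn, a rotation vector about the tool's x, y, z scaled (see below), then the closure, from -1 (fully open) to 1 (shut). In form: tx ty tz wx wy wz hand; .... A call has 1 to 5 rows; each row shifts and turns the commanded pose from where the row before left it, along the tool's axes as they then stand; what a row does not reach is not made up. The controller multiplies each number of a shift by 0.1 m and each number of a turn by 60 degrees. A row lasts 1/8 s, in which the tool goes at most 62.5 mm and 10.7 degrees, less where a joint would pass 70% of its speed; a pose out of reach is approached as far as the arm can. A call with a number of a shift or a turn outside -1 to 1 is refused whole. A call with a gripper value outside its range is refused whole. The fingers move at their own pace and stop on an object; FORCE is the grip in N (left out, the last holds). Time passes only in rows, so rows that do not move let the fingers close. It gives the time, the measured TCP pose, the force, the opening and the grip force at its end, in the units of the state.
- sense(): the state, without advancing time (a new reading comes with each control period).
- snapshot(name): name is "scene" or "top"; returns a dict with "img" (420x560x3 uint8, red, green, blue), "fx", "fy", "cx", "cy" (pixels), "dist" ([k1, k2, p1, p2, k3] as OpenCV has them; the pictures are not rectified), "extrinsics" (4x4, takes a point from camera to world coordinates). Camera axes: x right, y down, z forward; pixel columns grow to the right and rows downward; lengths in mm; the calibration is good to about 2 mm. A picture is of the moment at which its call begins. There is no depth.
- hand_in(): hands the job in; it is judged then, once.
The state is a dict: "time": time; "joint_pos": joint angles; "qd": joint speeds; "joint_efforts": joint torques, N m; "tool_pos": TCP position; "tcp_rot": TCP orientation; "ft_force": force on the tool from outside, world axes, zero at the start; "wrist_torque": the same for the moment, N m; "finger_gap": finger opening in mm; "grip_force": force on a finger pad.
Only numpy, scipy, OpenCV 4.12 (cv2) and the standard library are available. Lean on these libraries where they do the work, as an engineer would, in place of code of your own. Each camera call takes 0.05 s, during which the arm holds its last target. There are 200 camera calls.

## Working session

There is one attempt and no reset: what is moved stays moved. The work goes in short steps, Python scripts to look and compute and a shell command to move; the robot and the scene stay as the last step left them, time stands still between calls to the robot, and variables do not carry over. Pictures are saved under pics/ and viewed, at most 10 in all, crops included, and the job is handed in when it is done.

```bash
mkdir -p pics; ls; python3 - <<'E'
from bench import *
import cv2
for n in("scene","top"):
    s=snapshot(n); cv2.imwrite(f"pics/{n}0.png",s["img"][:,:,::-1]); print(n,s["fx"],s["fy"],s["cx"],s["cy"],s["dist"],s["extrinsics"])
print(sense())
E
```

```text
pics
scene 411.74111384020955 411.74111384020955 277.3376060441239 212.00618823543658 [0.04095704 0.         0.         0.         0.        ] [[ 1.77020212e-02  6.73970522e-01 -7.38546122e-01  1.31527944e+03]
 [ 9.99760431e-01 -2.42110693e-03  2.17535847e-02 -1.68481927e+01]
 [ 1.28731757e-02 -7.38754272e-01 -6.73851918e-01  7.55610322e+02]
 [ 0.00000000e+00  0.00000000e+00  0.00000000e+00  1.00000000e+00]]
top 416.17199232421825 416.17199232421825 278.4709796787324 206.48509731092867 [-0.02777341  0.          0.          0.          0.        ] [[ 2.90233590e-04 -9.85124412e-01  1.71842396e-01  3.68855593e+02]
 [-9.99937452e-01 -2.20720922e-03 -1.09644668e-02  9.06647768e+00]
 [ 1.11806560e-02 -1.71828465e-01 -9.85063435e-01  1.16505187e+03]
 [ 0.00000000e+00  0.00000000e+00  0.00000000e+00  1.00000000e+00]]
{'time': 0.1, 'joint_pos': array([ 7.02254215e+01,  7.51313601e+00,  8.53240884e+01, -1.38025347e-03,
        8.72621349e+01, -4.89242669e+00]), 'qd': array([ 0.0110754 , -0.07861676, -0.18709247,  0.02064511, -0.06054624,
       -0.01116614]), 'joint_efforts': array([ 1.57250165e-04, -5.70939159e+01, -5.01949775e+01, -2.06710665e-04,
        7.76697707e-03, -5.51652215e-05]), 'tool_pos': array([154.0044171 , 579.68217166, 403.71447549]), 'tcp_rot': array([-1.79900885e+02, -7.10034176e-03,  1.65117909e+02]), 'ft_force': array([ 0.40745153, -0.29683554, -0.29140598]), 'wrist_torque': array([-0.04244863,  0.02960176,  0.03755248]), 'grip_force': 0.0, 'finger_gap': 85.44942480029877}
```

View pics/scene0.png

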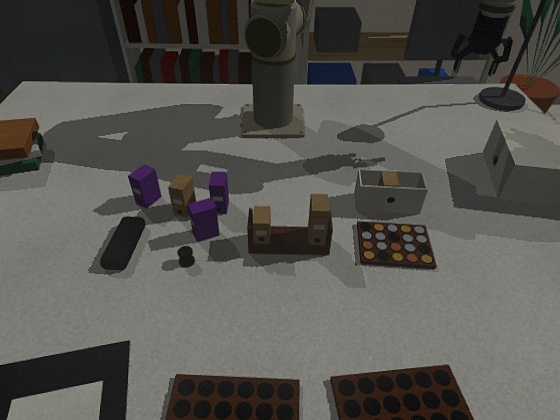

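View pics/top0.png

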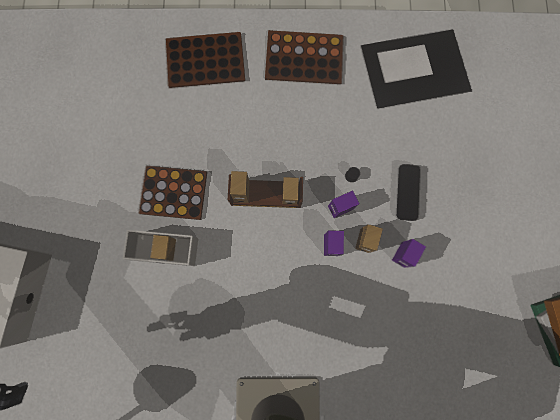

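The top view shows the rack at about (265,190), with the tallest box at (239,187) and the shortest at (291,190). The carton box is at (160,247). The taller loose box is at (370,238), among purple look-alikes. Next I'll segment the top faces.

```bash
cat > h.py <<'E'
from bench import *
import cv2, numpy as np
def cast(s,px,z):
    K=np.array([[s["fx"],0,s["cx"]],[0,s["fy"],s["cy"]],[0,0,1]])
    u=cv2.undistortPoints(np.float64(px).reshape(-1,1,2),K,np.float64(s["dist"])).reshape(-1,2)
    E=np.array(s["extrinsics"]); d=np.c_[u,np.ones(len(u))]@E[:3,:3].T
    return E[:3,3]+d*((z-E[2,3])/d[:,2])[:,None]
def rect(s,cnt,z):
    w=cast(s,cnt.reshape(-1,2)+0.0,z)[:,:2].astype(np.float32)
    return cv2.minAreaRect(w)
E
python3 - <<'E'
from h import *
t=snapshot("top"); c=snapshot("scene")
a=cv2.resize(t["img"][150:270,120:440],(800,300),interpolation=cv2.INTER_CUBIC)
b=cv2.resize(c["img"][160:275,110:430],(800,288),interpolation=cv2.INTER_CUBIC)
cv2.imwrite("pics/crop1.png",np.vstack([a,b])[:,:,::-1])
hsv=cv2.cvtColor(t["img"],cv2.COLOR_RGB2HSV)
for p in [(239,180),(239,200),(291,182),(291,200),(160,240),(160,255),(370,235),(372,247),(265,190),(334,240),(265,205)]: print(p,hsv[p[1],p[0]],t["img"][p[1],p[0]])
E
```

```text
(239, 180) [ 17 112 118] [118  95  66]
(239, 200) [ 16 100  82] [82 67 50]
(291, 182) [ 18 112 123] [123 101  69]
(291, 200) [16 99 75] [75 61 46]
(160, 240) [ 18 116 119] [119  97  65]
(160, 255) [ 17 117 122] [122  98  66]
(370, 235) [ 17 116 119] [119  96  65]
(372, 247) [ 18 117 122] [122  99  66]
(265, 190) [ 8 72 57] [57 45 41]
(334, 240) [138 134 112] [ 88  53 112]
(265, 205) [ 4 49 42] [42 35 34]
```

View pics/crop1.png

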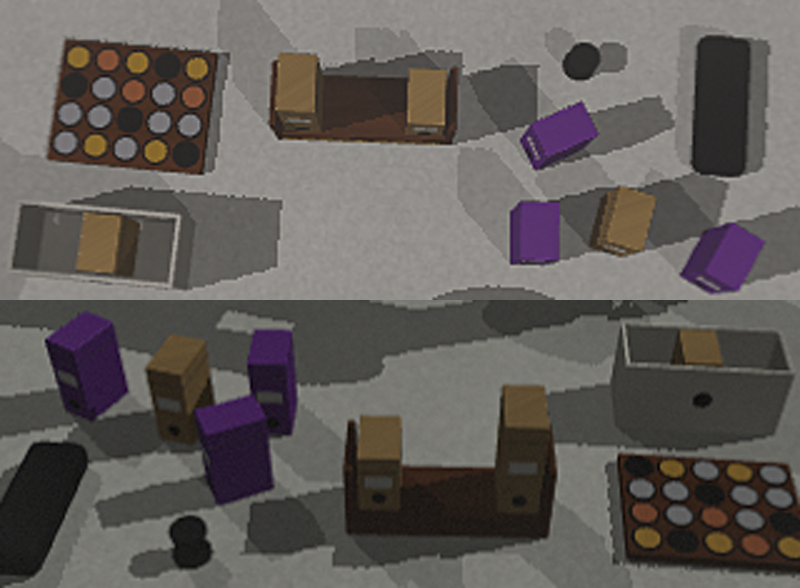

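The crop shows the boxes clearly, with brighter top faces. The coins and the shaded sides can be masked out by brightness.

```bash
cat >> h.py <<'E'
def tops(s,lo=(12,90,104),hi=(24,140,140),up=6):
    im=cv2.resize(s["img"],None,fx=up,fy=up,interpolation=cv2.INTER_CUBIC)
    m=cv2.inRange(cv2.cvtColor(cv2.GaussianBlur(im,(0,0),3),cv2.COLOR_RGB2HSV),lo,hi)
    cs=[k for k in cv2.findContours(m,0,1)[0] if cv2.contourArea(k)>100*up*up]
    return [(k.reshape(-1,2)+.5)/up-.5 for k in cs]
E
python3 - <<'E'
from h import *
for n in("top","scene"):
    s=snapshot(n)
    for k in tops(s):
        print(n,np.round(k.mean(0)),len(k), np.round(cv2.boxPoints(cv2.minAreaRect(k.astype(np.float32))),1).tolist())
        for z in (142,100,90,98): 
            r=rect(s,k,z); print("   ",z,np.round(r[0],1),np.round(r[1],1),round(r[2],1))
# rack & carton corners (by eye from crop, /2.5)
t=snapshot("top")
f=lambda pts:np.array(pts)/2.5+np.array([120,150])-0.3
print("rack panel tops z90",np.round(cast(t,f([(273,64),(271,135),(456,143),(459,66)]),90)[:,:2],1).tolist())
print("carton rim z86",np.round(cast(t,f([(20,203),(12,268),(176,287),(184,212)]),86)[:,:2],1).tolist())
E
```

```text
top [159. 247.] 428 [[150.0, 257.20001220703125], [153.3000030517578, 234.1999969482422], [168.1999969482422, 236.3000030517578], [164.89999389648438, 259.29998779296875]]
    142 [446.5 290.4] [37.  56.5] 84.6
    100 [449.7 301.9] [38.5 58.8] 84.6
    90 [450.4 304.7] [38.8 59.3] 84.6
    98 [449.8 302.5] [38.5 58.9] 84.6
top [372. 237.] 421 [[361.29998779296875, 246.0], [367.3999938964844, 223.89999389648438], [382.6000061035156, 228.10000610351562], [376.5, 250.1999969482422]]
    142 [ 471.4 -233.4] [38.7 57.5] 73.6
    100 [ 475.6 -243.4] [40.3 59.8] 73.6
    90 [ 476.6 -245.8] [40.6 60.4] 73.6
    98 [ 475.8 -243.9] [40.3 59.9] 73.6
top [290. 188.] 427 [[282.3999938964844, 199.39999389648438], [283.0, 176.89999389648438], [298.0, 177.3000030517578], [297.3999938964844, 199.8000030517578]]
    142 [593.9 -31.8] [37.9 57.7] 88.0
    100 [603.2 -33.4] [39.4 60.1] 88.0
    90 [605.4 -33.8] [39.8 60.6] 88.0
    98 [603.6 -33.5] [39.5 60.2] 88.0
top [238. 183.] 443 [[229.60000610351562, 193.60000610351562], [230.8000030517578, 170.89999389648438], [246.3000030517578, 171.8000030517578], [245.10000610351562, 194.5]]
    142 [608.1  99.9] [39.3 58.8] 87.7
    100 [618.  103.6] [40.9 61.2] 87.7
    90 [620.3 104.5] [41.2 61.8] 87.7
    98 [618.4 103.8] [40.9 61.3] 87.7
rack panel tops z90 [[640.1, 128.7], [563.5, 129.2], [555.4, -64.9], [638.5, -68.9]]
carton rim z86 [[491.7, 389.8], [424.3, 393.9], [405.3, 224.0], [482.7, 218.4]]
```

Sizes check out at 40x60, and the row centres are 133.4 mm apart against an expected 132–136. Rack yaw is about -2.1°. Now a quick cross-check in the scene view, plus the first moves.

```bash
cat >> h.py <<'E'
from scipy.spatial.transform import Rotation as Ro
def delta(xyz,yaw):
    "tool-axis shift (/100mm) and turn (/60deg) from measured pose to vertical pose with GRASP POINT at xyz"
    q=sense(); R=Ro.from_euler("xyz",q["tcp_rot"],degrees=True); T=Ro.from_euler("xyz",[180,0,yaw],degrees=True)
    d=R.inv().apply(np.array(xyz)+[0,0,155]-q["tool_pos"])/100
    w=np.degrees((R.inv()*T).as_rotvec())/60
    print("at",np.round(q["tool_pos"]-[0,0,155],1),np.round(q["tcp_rot"],1),"t",round(q["time"],2),"gap",round(q["finger_gap"],1),"grip",round(q["grip_force"],1),"F",np.round(q["ft_force"],1),"| shift",np.round(d,3),"turn",np.round(w,3))
E
python3 - <<'E'
from h import *
s=snapshot("scene"); h=cv2.cvtColor(s["img"],cv2.COLOR_RGB2HSV)
for p in [(182,180),(180,197),(262,213),(262,225),(320,202),(320,220),(390,177)]: print(p,h[p[1],p[0]])
for V in (92,104):
  for k in tops(s,lo=(12,80,V),hi=(26,160,170)):
    m=k.mean(0); z=88 if m[0]>350 else 142 if m[0]>290 else 100 if m[0]>240 else 98
    r=rect(s,k,z); print(V,np.round(m),z,np.round(r[0],1),np.round(r[1],1),round(r[2],1))
delta([450.5,305.3,200],174.6)
E
```

```text
(182, 180) [ 19 121  97]
(180, 197) [ 21 101  43]
(262, 213) [ 18 117  98]
(262, 225) [18 96 48]
(320, 202) [ 18 122  92]
(320, 220) [ 19 103  47]
(390, 177) [ 19 125  98]
92 [261. 214.] 100 [603.8 -33. ] [38.7 57.2] 88.8
92 [320. 202.] 142 [607.9 100.7] [38.2 55.2] 88.8
92 [180. 181.] 98 [ 475.6 -243.2] [38.8 55.9] 73.3
92 [390. 178.] 88 [449.6 304.9] [36.7 55.6] 85.0
at [154.1 579.8 249.6] [-180.    -0.   165.1] t 0.4 gap 85.6 grip 0.0 F [-0.2 -0.5 -0.2] | shift [-3.57  -1.892  0.496] turn [-0.    -0.    -0.158]
```

```bash
python3 -m jog '-0.36 -0.19 0 0 0 0 -1;-0.36 -0.19 0 0 0 0 -1;-0.36 -0.19 0 0 0 0 -1;-0.36 -0.19 0 0 0 0 -1;-0.36 -0.19 0 0 0 0 -1' 40; python3 -m jog '-0.36 -0.19 0 0 0 0 -1;-0.36 -0.19 0 0 0 0 -1;-0.36 -0.19 0 0 0 0 -1;-0.36 -0.19 0 0 0 0 -1;-0.33 -0.18 0.4 0 0 -0.158 -1'; python3 -m jog '0 0 0 0 0 0 -1;0 0 0 0 0 0 -1'; python3 -c "
from h import *
delta([450.2,305.2,60],174.8)"
```

```text
time: 1.02
tool_pos: [304.5, 440.9, 404.8]
tcp_rot: [180.0, 0.0, 165.1]
ft_force: [-0.0, -0.0, -0.4]
finger_gap: 85.5
grip_force: 0.0
time: 1.65
tool_pos: [452.8, 305.1, 368.3]
tcp_rot: [179.7, 0.4, 174.7]
ft_force: [0.2, 0.4, -1.0]
finger_gap: 85.1
grip_force: 0.0
time: 1.9
tool_pos: [450.5, 305.6, 365.0]
tcp_rot: [180.0, -0.0, 174.5]
ft_force: [0.3, -0.3, 0.3]
finger_gap: 85.7
grip_force: 0.0
at [450.5 305.6 210. ] [180.   -0.  174.5] t 1.9 gap 85.7 grip 0.0 F [ 0.3 -0.3  0.3] | shift [ 0.003 -0.005  1.5  ] turn [ 0.    -0.    -0.006]
```

```bash
python3 -m jog '0 0 0.4 0 0 0 -1;0 0 0.4 0 0 0 -1;0 0 0.3 0 0 0 -1;0 0 0.2 0 0 0 -1;0 0 0.2 0 0 0 -1'; python3 -m jog '0 0 0 0 0 0 -1;0 0 0 0 0 0 1;0 0 0 0 0 0 1;0 0 0 0 0 0 1;0 0 0 0 0 0 1' 40;  python3 -m jog '0 0 0 0 0 0 1;0 0 0 0 0 0 1;0 0 0 0 0 0 1'; python3 -c "
from h import *
delta([450.5,305.6,180],174.8)"
```

```text
time: 2.52
tool_pos: [450.5, 307.0, 215.6]
tcp_rot: [179.9, 0.1, 174.6]
ft_force: [-0.2, 0.4, 0.0]
finger_gap: 85.2
grip_force: 0.0
time: 3.15
tool_pos: [451.2, 305.9, 216.0]
tcp_rot: [179.9, 0.1, 174.6]
ft_force: [-1.4, 1.1, 6.6]
finger_gap: 39.8
grip_force: 41.5
time: 3.52
tool_pos: [451.2, 305.9, 216.1]
tcp_rot: [179.9, 0.1, 174.6]
ft_force: [-0.8, 1.4, 6.8]
finger_gap: 39.3
grip_force: 41.5
at [451.2 305.9  61.1] [1.799e+02 1.000e-01 1.746e+02] t 3.52 gap 39.3 grip 41.5 F [-0.8  1.4  6.8] | shift [ 0.004 -0.002 -1.189] turn [ 0.001  0.002 -0.004]
```

```bash
python3 -m jog '0 0 -0.15 0 0 0 1;0 0 -0.3 0 0 0 1;0 0 -0.35 0 0 0 1;0 0 -0.3 0 0 0 1;0 0 -0.15 0 0 0 1' 50; python3 -m jog '-0.01 -0.15 0 0 0 0 1;-0.03 -0.3 0 0 0 0 1;-0.04 -0.4 0 0 0 0 1;-0.04 -0.4 0 0 0 0 1;-0.04 -0.4 0 0 0 0 1'; python3 -m jog '-0.04 -0.4 0 0 0 0 1;-0.03 -0.4 0 0 0 -0.055 1;0 -0.3 0 0 0 0 1;0 -0.15 0 0 0 0 1;0 0 0 0 0 0 1'; python3 -c "
from h import *
delta([450,20,59],177.9)"
```

```text
time: 4.15
tool_pos: [450.9, 305.6, 342.1]
tcp_rot: [179.9, 0.1, 174.6]
ft_force: [-0.1, -0.1, -2.0]
finger_gap: 39.4
grip_force: 51.0
time: 4.78
tool_pos: [449.9, 137.6, 337.5]
tcp_rot: [-179.9, -0.2, 174.6]
ft_force: [0.4, -0.5, -2.8]
finger_gap: 39.5
grip_force: 51.1
time: 5.4
tool_pos: [448.2, 13.6, 338.7]
tcp_rot: [180.0, -0.1, 177.8]
ft_force: [-0.2, 0.3, -2.9]
finger_gap: 39.7
grip_force: 51.2
at [448.2  13.6 183.7] [ 1.800e+02 -1.000e-01  1.778e+02] t 5.4 gap 39.7 grip 51.2 F [-0.2  0.3 -2.9] | shift [-0.017  0.064  1.247] turn [ 0.    -0.002 -0.002]
```

```bash
python3 -m jog '0 0.06 0.3 0 0 0 1;0 0 0.4 0 0 0 1;0 0 0.3 0 0 0 1;0 0 0.12 0 0 0 1;0 0 0.08 0 0 0 1'; python3 -m jog '0 0 0.04 0 0 0 1;0 0 0.02 0 0 0 1;0 0 0 0 0 0 1'; python3 -c "
from h import *
delta([450,20,57.5],177.9)"
```

```text
time: 6.02
tool_pos: [449.1, 21.0, 219.5]
tcp_rot: [180.0, -0.0, 177.9]
ft_force: [-0.1, -0.2, -2.0]
finger_gap: 39.2
grip_force: 51.2
time: 6.4
tool_pos: [449.3, 20.4, 214.3]
tcp_rot: [-180.0, 0.1, 177.9]
ft_force: [-1.7, -0.8, -3.1]
finger_gap: 39.6
grip_force: 51.2
at [449.3  20.4  59.3] [-1.800e+02  1.000e-01  1.779e+02] t 6.4 gap 39.6 grip 51.2 F [-1.7 -0.8 -3.1] | shift [-0.007 -0.004  0.018] turn [-0.     0.001 -0.   ]
```

```bash
python3 -m jog '0 0 0.02 0 0 0 1;0 0 0 0 0 0 1;0 0 0 0 0 0 -1;0 0 0 0 0 0 -1;0 0 0 0 0 0 -1'; python3 -m jog '0 0 0 0 0 0 -1;0 0 -0.2 0 0 0 -1;0 0 -0.3 0 0 0 -1;0 0 -0.3 0 0 0 -1;0 0 0 0 0 0.17 -1';python3 -m jog '0 0 0 0 0 0.17 -1;0 0 0 0 0 0.17 -1;0 0 0 0 0 0.17 -1;0 0 0 0 0 0.17 -1;0 0 0 0 0 0.17 -1'; python3 -m jog '0 0 0 0 0 0.17 -1;0 0 0 0 0 0.17 -1;0 0 0 0 0 0.14 -1;0 0 0 0 0 0 -1;0 0 0 0 0 0 -1'; python3 - <<'E'
from h import *
delta([449.3,20.4,64],87.9)
s=snapshot("scene"); cv2.imwrite("pics/s2.png",cv2.resize(s["img"][140:280,110:450],(800,330))[:,:,::-1])
E
```

```text
time: 7.02
tool_pos: [449.0, 20.5, 211.8]
tcp_rot: [-180.0, 0.0, 177.9]
ft_force: [0.9, 1.0, 0.5]
finger_gap: 85.0
grip_force: 0.0
time: 7.65
tool_pos: [450.2, 20.4, 294.8]
tcp_rot: [180.0, 0.3, 167.5]
ft_force: [0.4, 0.2, -0.1]
finger_gap: 85.2
grip_force: 0.0
time: 8.28
tool_pos: [448.9, 20.5, 291.7]
tcp_rot: [-180.0, -0.0, 116.4]
ft_force: [-1.0, -0.4, 0.3]
finger_gap: 85.4
grip_force: 0.0
time: 8.9
tool_pos: [448.9, 20.5, 291.7]
tcp_rot: [-180.0, 0.0, 88.1]
ft_force: [0.3, -0.2, -0.4]
finger_gap: 85.8
grip_force: 0.0
at [448.9  20.5 136.7] [-180.     0.    88.1] t 8.9 gap 85.8 grip 0.0 F [ 0.3 -0.2 -0.4] | shift [-0.     0.004  0.727] turn [-0.     0.     0.003]
```

View pics/s2.png

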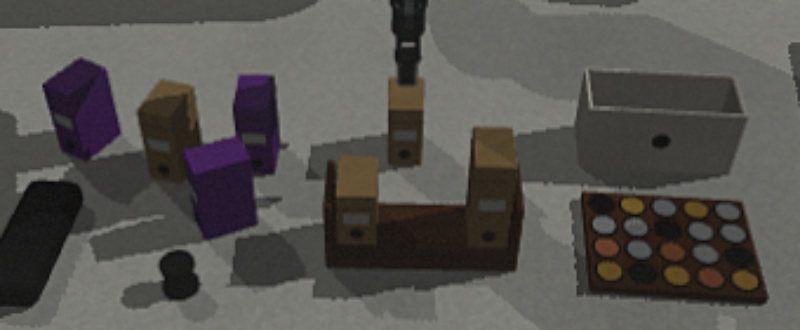

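The box stands upright on the table at crop position (405,120) and the gripper is turned across its 60 mm. I'll descend and grip.

```bash
python3 -m jog '0 0 0.2 0 0 0 -1;0 0 0.3 0 0 0 -1;0 0 0.15 0 0 0 -1;0 0 0.08 0 0 0 -1;0 0 0 0 0 0 -1'; python3 -m jog '0 0 0 0 0 0 1;0 0 0 0 0 0 1;0 0 0 0 0 0 1;0 0 0 0 0 0 1;0 0 0 0 0 0 1' 50; python3 -c "
from h import *
delta([604.8,11,175],87.9)"
```

```text
time: 9.57
tool_pos: [449.0, 20.5, 218.7]
tcp_rot: [-180.0, -0.0, 87.9]
ft_force: [-0.1, 0.3, 0.6]
finger_gap: 85.3
grip_force: 0.0
time: 10.2
tool_pos: [449.6, 20.4, 219.8]
tcp_rot: [179.9, 0.0, 87.9]
ft_force: [-0.5, 0.1, 6.2]
finger_gap: 59.4
grip_force: 55.4
at [449.6  20.4  64.8] [179.9   0.   87.9] t 10.2 gap 59.4 grip 55.4 F [-0.5  0.1  6.2] | shift [-0.037  1.557 -1.099] turn [0.002 0.    0.   ]
```

```bash
python3 -m jog '0 0 -0.15 0 0 0 1;0 0 -0.35 0 0 0 1;0 0 -0.4 0 0 0 1;0 0 -0.2 0 0 0 1;-0.01 0.2 0 0 0 0 1'; python3 -m jog '-0.01 0.4 0 0 0 0 1;-0.01 0.4 0 0 0 0 1;-0.01 0.35 0 0 0 0 1;0 0.2 0 0 0 0 1;0 0 0 0 0 0 1';python3 -m jog '0 0 0 0 0 0 1;0 0 0 0 0 0 1'; python3 -c "
from h import *
delta([604.8,11,97],87.9)"
```

```text
time: 10.82
tool_pos: [469.3, 18.8, 331.9]
tcp_rot: [179.8, 0.0, 87.9]
ft_force: [0.7, 0.3, -2.2]
finger_gap: 59.2
grip_force: 55.2
time: 11.45
tool_pos: [604.3, 10.7, 328.8]
tcp_rot: [-180.0, 0.0, 87.9]
ft_force: [-1.4, -0.7, -2.2]
finger_gap: 59.3
grip_force: 55.6
time: 11.7
tool_pos: [603.0, 10.9, 328.8]
tcp_rot: [-180.0, 0.0, 87.9]
ft_force: [-0.1, -0.4, -2.7]
finger_gap: 59.4
grip_force: 55.6
at [603.   10.9 173.8] [-180.     0.    87.9] t 11.7 gap 59.4 grip 55.6 F [-0.1 -0.4 -2.7] | shift [0.002 0.019 0.768] turn [-0.  0.  0.]
```

```bash
python3 -m jog '0 0.018 0.15 0 0 0 1;0 0 0.25 0 0 0 1;0 0 0.2 0 0 0 1;0 0 0.1 0 0 0 1;0 0 0.06 0 0 0 1'; python3 -m jog '0 0 0.015 0 0 0 1;0 0 0 0 0 0 1;0 0 0 0 0 0 1'; python3 -c "
from h import *
delta([604.8,11,95],87.9)
s=snapshot('scene'); cv2.imwrite('pics/s3.png',cv2.resize(s['img'][180:270,230:350],(800,600),interpolation=cv2.INTER_CUBIC)[:,:,::-1])"
```

```text
time: 12.32
tool_pos: [605.4, 10.7, 251.9]
tcp_rot: [-180.0, -0.0, 87.9]
ft_force: [0.5, -0.3, -2.4]
finger_gap: 59.8
grip_force: 55.5
time: 12.7
tool_pos: [605.9, 10.7, 252.0]
tcp_rot: [179.9, 0.0, 87.9]
ft_force: [-0.6, 0.4, -2.8]
finger_gap: 59.3
grip_force: 55.5
at [605.9  10.7  97. ] [179.9   0.   87.9] t 12.7 gap 59.3 grip 55.5 F [-0.6  0.4 -2.8] | shift [ 0.003 -0.011  0.02 ] turn [ 0.001  0.    -0.   ]
```

View pics/s3.png

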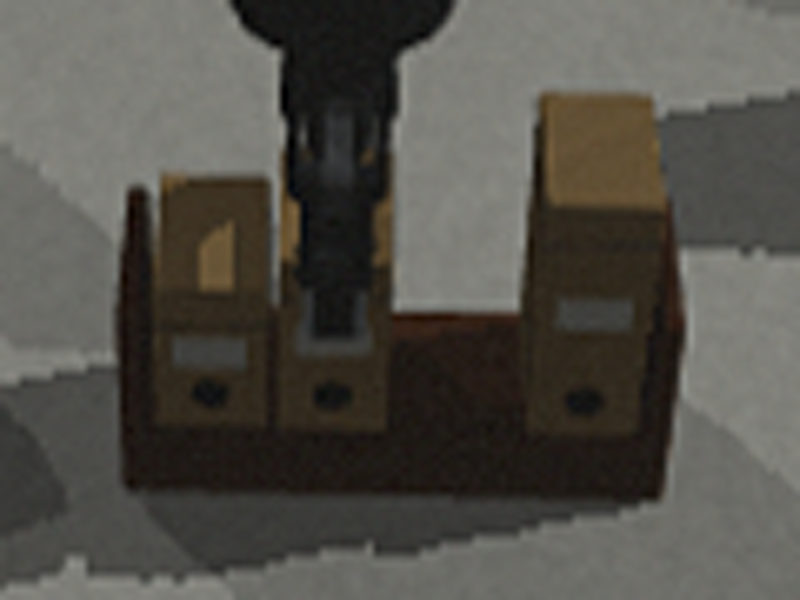

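The held box lines up with the shortest at the base (row 430). The gap to it is about 4 mm and about 47 mm remains for the taller box. Next I'll lower it and let go.

```bash
python3 -m jog '0 0 0.015 0 0 0 1;0 0 0.01 0 0 0 1;0 0 0 0 0 0 1'; python3 -c "
from h import *
delta([604.8,11,95],87.9)"
```

```text
time: 13.12
tool_pos: [605.8, 10.7, 249.9]
tcp_rot: [179.9, 0.0, 87.9]
ft_force: [-3.3, -0.5, 6.0]
finger_gap: 59.3
grip_force: 56.4
at [605.8  10.7  94.9] [179.9   0.   87.9] t 13.12 gap 59.3 grip 56.4 F [-3.3 -0.5  6. ] | shift [ 0.003 -0.01  -0.001] turn [ 0.001  0.    -0.   ]
```

```bash
python3 -m jog '0 0 0 0 0 0 -1;0 0 0 0 0 0 -1;0 0 0 0 0 0 -1;0 0 0 0 0 0 -1;0 0 -0.1 0 0 0 -1'; python3 -m jog '0 0 -0.2 0 0 0 -1;0 0 -0.3 0 0 0 -1;0 0 -0.3 0 0 0 -1;0 0 -0.1 0 0 0 -1;0 0 0 0 0 0 -1'; python3 -c "
from h import *
s=snapshot('top')
for k in tops(s):
    m=k.mean(0); r=rect(s,k,114); print(np.round(m),np.round(r[0],1),np.round(r[1],1),round(r[2],1))
delta([475.7,-243.6,190],73.5)"
```

```text
time: 13.75
tool_pos: [605.0, 10.7, 258.0]
tcp_rot: [-179.9, -0.0, 87.9]
ft_force: [-0.2, 0.2, -0.4]
finger_gap: 85.3
grip_force: 0.0
time: 14.38
tool_pos: [605.8, 10.7, 350.0]
tcp_rot: [179.9, 0.0, 87.9]
ft_force: [-0.9, -0.8, -0.0]
finger_gap: 85.0
grip_force: 0.0
[372. 237.] [ 473.8 -239.8] [40.4 59.8] 72.8
[291. 189.] [600.1 -34.6] [37.9 59.2] 85.5
at [605.4  10.7 193.5] [180.    0.   87.9] t 14.43 gap 85.5 grip 0.0 F [-0.4  0.5 -0.7] | shift [-2.589 -1.203  0.035] turn [ 0.   -0.    0.24]
```

```bash
python3 -m jog '-0.2 -0.09 0 0 0 0 -1;-0.45 -0.21 0 0 0 0 -1;-0.45 -0.21 0 0 0 0 -1;-0.45 -0.21 0 0 0 0 -1;-0.45 -0.21 0 0 0 0 -1'; python3 -m jog '-0.45 -0.21 0 0 0 0 -1;-0.14 -0.065 0 0 0 0.12 -1;0 0 0 0 0 0.12 -1;0 0 0 0 0 0 -1;0 0 0 0 0 0 -1'; python3 -c "
from h import *
delta([475.7,-243.6,70],73.5)"
```

```text
time: 15.05
tool_pos: [503.3, -187.5, 347.2]
tcp_rot: [-179.9, -0.0, 87.9]
ft_force: [0.6, -0.8, -0.4]
finger_gap: 85.7
grip_force: 0.0
time: 15.68
tool_pos: [475.1, -243.7, 347.9]
tcp_rot: [-179.9, -0.0, 73.7]
ft_force: [0.5, 0.3, 0.5]
finger_gap: 85.4
grip_force: 0.0
at [ 475.1 -243.7  192.9] [-179.9   -0.    73.7] t 15.68 gap 85.4 grip 0.0 F [0.5 0.3 0.5] | shift [0.002 0.007 1.229] turn [-0.001 -0.     0.003]
```

```bash
python3 -m jog '0 0.006 0.3 0 0 0 -1;0 0 0.4 0 0 0 -1;0 0 0.3 0 0 0 -1;0 0 0.13 0 0 0 -1;0 0 0.1 0 0 0 -1'; python3 -m jog '0 0 0 0 0 0 -1;0 0 0 0 0 0 1;0 0 0 0 0 0 1;0 0 0 0 0 0 1;0 0 0 0 0 0 1' 50;python3 -m jog '0 0 0 0 0 0 1;0 0 0 0 0 0 1'; python3 -c "
from h import *
delta([606.5,55.4,220],87.9)"
```

```text
time: 16.3
tool_pos: [476.4, -243.8, 225.6]
tcp_rot: [180.0, 0.0, 73.6]
ft_force: [1.1, 0.1, -0.6]
finger_gap: 85.9
grip_force: 0.0
time: 16.92
tool_pos: [476.7, -244.3, 227.1]
tcp_rot: [179.9, 0.0, 73.5]
ft_force: [-1.5, -0.1, 7.1]
finger_gap: 59.3
grip_force: 55.3
time: 17.18
tool_pos: [476.7, -244.3, 227.1]
tcp_rot: [179.9, 0.0, 73.5]
ft_force: [-1.1, 0.4, 6.8]
finger_gap: 59.3
grip_force: 55.3
at [ 476.7 -244.3   72.1] [179.9   0.   73.5] t 17.18 gap 59.3 grip 55.3 F [-1.1  0.4  6.8] | shift [ 3.241  0.397 -1.48 ] turn [ 0.002  0.001 -0.24 ]
```

```bash
python3 -m jog '0 0 -0.15 0 0 0 1;0 0 -0.35 0 0 0 1;0 0 -0.4 0 0 0 1;0 0 -0.4 0 0 0 1;0 0 -0.2 0 0 0 1'; python3 -m jog '0 0 0 0 0 -0.12 1;0 0 0 0 0 -0.12 1;0 0 0 0 0 0 1'; python3 -c "
from h import *
delta([606.7,55.4,220],87.9)"
```

```text
time: 17.8
tool_pos: [476.5, -244.0, 378.9]
tcp_rot: [179.8, 0.1, 73.5]
ft_force: [1.8, 0.2, -3.5]
finger_gap: 59.6
grip_force: 55.0
time: 18.18
tool_pos: [475.9, -243.7, 375.0]
tcp_rot: [-179.9, -0.0, 87.9]
ft_force: [0.1, -1.3, -1.9]
finger_gap: 59.2
grip_force: 54.9
at [ 475.9 -243.7  220. ] [-179.9   -0.    87.9] t 18.18 gap 59.2 grip 54.9 F [ 0.1 -1.3 -1.9] | shift [3.038 1.195 0.   ] turn [-0.001 -0.001 -0.001]
```

```bash
python3 -m jog '0.15 0.06 0 0 0 0 1;0.3 0.12 0 0 0 0 1;0.4 0.157 0 0 0 0 1;0.4 0.157 0 0 0 0 1;0.4 0.157 0 0 0 0 1'; python3 -m jog '0.4 0.157 0 0 0 0 1;0.4 0.157 0 0 0 0 1;0.35 0.14 0 0 0 0 1;0.2 0.08 0 0 0 0 1;0.038 0.01 0 0 0 0 1'; python3 -m jog '0 0 0 0 0 0 1;0 0 0 0 0 0 1';  python3 -c "
from h import *
delta([606.7,55.4,104.5],87.9)"
```

```text
time: 18.8
tool_pos: [547.7, -79.1, 375.5]
tcp_rot: [-180.0, -0.0, 87.8]
ft_force: [0.0, -0.6, -3.0]
finger_gap: 59.4
grip_force: 54.9
time: 19.42
tool_pos: [606.9, 56.8, 375.3]
tcp_rot: [-180.0, 0.0, 87.9]
ft_force: [0.4, -0.6, -3.0]
finger_gap: 59.3
grip_force: 55.0
time: 19.68
tool_pos: [606.5, 54.3, 375.7]
tcp_rot: [-180.0, 0.0, 87.8]
ft_force: [0.2, 0.1, -2.7]
finger_gap: 59.2
grip_force: 55.0
at [606.5  54.3 220.7] [-180.     0.    87.8] t 19.68 gap 59.2 grip 55.0 F [ 0.2  0.1 -2.7] | shift [1.200e-02 1.000e-03 1.162e+00] turn [-0.     0.    -0.001]
```

```bash
python3 -m jog '0.012 0 0.15 0 0 0 1;0 0 0.1 0 0 0 1;0 0 0 0 0 0 1;0 0 0 0 0 0 1'; python3 -c "
from h import *
delta([606.7,55.4,104.5],87.9)
s=snapshot('scene'); cv2.imwrite('pics/s4.png',cv2.resize(s['img'][150:270,230:390],(800,600),interpolation=cv2.INTER_CUBIC)[:,:,::-1])"
```

```text
time: 20.18
tool_pos: [606.8, 56.5, 350.6]
tcp_rot: [-180.0, 0.0, 87.9]
ft_force: [0.3, -0.2, -2.2]
finger_gap: 59.4
grip_force: 55.0
at [606.8  56.5 195.6] [-180.     0.    87.9] t 20.18 gap 59.4 grip 55.0 F [ 0.3 -0.2 -2.2] | shift [-0.011 -0.     0.911] turn [-0.  0. -0.]
```

View pics/s4.png

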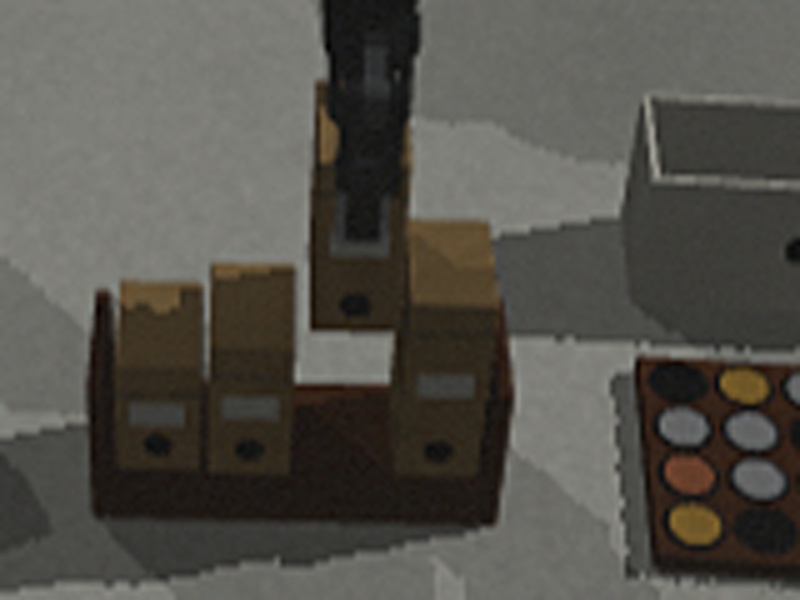

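```bash
python3 -c "
from h import *
s=snapshot('scene'); f=lambda x,y:(230+(x+.5)/5-.5,150+(y+.5)/5-.5)
for n,p,z in [('shorter R bottom',(292,475),30),('tallest L bottom',(394,477),30),('tallest R bottom',(490,477),30),('shorter L bottom',(208,475),30),('shortest L',(117,470),30),('shortest R',(201,470),30),('held L',(311,328),123.5),('shorter R top',(294,282),114),('tallest L top',(399,303),142),('tallest R top',(500,305),142)]: print(n,np.round(cast(s,[f(*p)],z)[0],1))"
```

```text
shorter R bottom [636.5  30.2  30. ]
tallest L bottom [638.1  79.2  30. ]
tallest R bottom [638.3 125.5  30. ]
shorter L bottom [636.3 -10.2  30. ]
shortest L [632.7 -54.1  30. ]
shortest R [633.  -13.6  30. ]
held L [633.3  36.1 123.5]
shorter R top [591.2  30.3 114. ]
tallest L top [637.1  74.4 142. ]
tallest R top [638.5 119.3 142. ]
```

```bash
python3 -m jog '-0.013 0 0 0 0 0 1;0 0 0.1 0 0 0 1;0 0 0.2 0 0 0 1;0 0 0.2 0 0 0 1;0 0 0.2 0 0 0 1'; python3 -m jog '0 0 0.1 0 0 0 1;0 0 0.06 0 0 0 1;0 0 0.03 0 0 0 1;0 0 0 0 0 0 1'; python3 -c "
from h import *
delta([606.7,55.2,102.1],87.9)"
```

```text
time: 20.9
tool_pos: [606.2, 55.2, 278.2]
tcp_rot: [-179.9, 0.0, 87.9]
ft_force: [-0.0, -0.0, -2.4]
finger_gap: 59.3
grip_force: 55.0
time: 21.4
tool_pos: [607.0, 55.2, 262.1]
tcp_rot: [180.0, -0.0, 87.9]
ft_force: [0.1, -0.1, -2.5]
finger_gap: 59.8
grip_force: 55.0
at [607.   55.2 107.1] [180.   -0.   87.9] t 21.4 gap 59.8 grip 55.0 F [ 0.1 -0.1 -2.5] | shift [-0.001 -0.003  0.05 ] turn [ 0.001 -0.    -0.   ]
```

```bash
python3 -m jog '0 0 0.03 0 0 0 1;0 0 0.015 0 0 0 1;0 0 0.01 0 0 0 1;0 0 0 0 0 0 1'; python3 -c "
from h import *
delta([606.7,55.2,102.1],87.9)"
```

```text
time: 21.9
tool_pos: [606.8, 55.3, 257.1]
tcp_rot: [180.0, 0.0, 87.9]
ft_force: [-4.1, 0.1, 5.3]
finger_gap: 59.4
grip_force: 55.6
at [606.8  55.3 102.1] [180.    0.   87.9] t 21.9 gap 59.4 grip 55.6 F [-4.1  0.1  5.3] | shift [-0.001 -0.001  0.   ] turn [ 0.  0. -0.]
```

Contact is felt at the expected height. I'll release, rise and back off toward the robot so the view is clear.

```bash
python3 -m jog '0 0 0 0 0 0 -1;0 0 0 0 0 0 -1;0 0 0 0 0 0 -1;0 0 0 0 0 0 -1;0 0 -0.1 0 0 0 -1'; python3 -m jog '0 0 -0.2 0 0 0 -1;0 0 -0.3 0 0 0 -1;0 0 -0.4 0 0 0 -1;0 0 -0.3 0 0 0 -1;0 -0.3 0 0 0 0 -1'; python3 -m jog '0 -0.5 0 0 0 0 -1;0 -0.5 0 0 0 0 -1;0 -0.4 0 0 0 0 -1;0 0 0 0 0 0 -1;0 0 0 0 0 0 -1'; python3 - <<'E'
from h import *
s=snapshot('scene'); t=snapshot("top")
a=cv2.resize(s['img'][180:260,230:350],(600,400),interpolation=cv2.INTER_CUBIC); b=cv2.resize(t['img'][160:220,210:320],(366,200),interpolation=cv2.INTER_CUBIC)
b=cv2.copyMakeBorder(b,0,0,0,600-366,0)
cv2.imwrite('pics/s5.png',np.vstack([a,b])[:,:,::-1])
E
```

```text
time: 22.52
tool_pos: [606.3, 55.2, 265.5]
tcp_rot: [-179.9, 0.0, 87.9]
ft_force: [0.5, -0.4, 0.9]
finger_gap: 85.4
grip_force: 0.0
time: 23.15
tool_pos: [578.2, 56.2, 392.2]
tcp_rot: [179.5, -0.0, 87.9]
ft_force: [0.2, 0.0, -0.2]
finger_gap: 85.5
grip_force: 0.0
time: 23.78
tool_pos: [437.3, 61.5, 388.0]
tcp_rot: [179.8, -0.0, 87.9]
ft_force: [-0.6, 0.5, -0.4]
finger_gap: 85.2
grip_force: 0.0
```

View pics/s5.png

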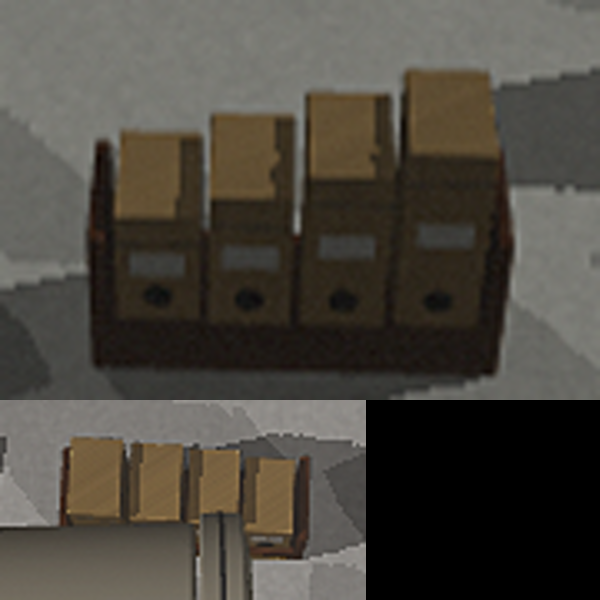

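The four boxes stand upright and stepped. Their fronts are in line (base row about 320), with even gaps of about 4 mm (edges at 200/208, 292/300 and 385/394). Handing in.

```bash
python3 -m jog '0 0 0 0 0 0 -1;0 0 0 0 0 0 -1' >/dev/null; python3 -c "
from bench import *
print(hand_in())"
```

```text
the job is handed in; nothing more can be done
None
```

The row is complete and handed in: all four boxes stand upright and in line on the rack, stepping down in height with gaps of about 4 mm; hand-in came at about 24 s of the 66 s allowed, and no verdict was returned.

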